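Pulse the spice grinder on the serving line

TASK

Get the spice grinder going for the serving line: first set the tapered steel burr plug (green stem) down into the grinder's well until it is fully home, then put the blue bayonet lid on with its two lugs down through the gaps in the black collar, and twist the lid clockwise (seen from above) to the yellow half-way pulse mark, short of the red mark where it clicks and locks. The lid is sprung and turns back if let go, so finish while still gripping the lid and holding it at the yellow mark. Set the parts in rather than dropping them, never turn the lid into its lock, and leave the jars, shaker, bottle, bowl, spoon and cup where they stand.

Things in the scene. Friction and masses are not known exactly. Their poses are not given: they have to be found in the camera images.
- grinder: Spice grinder, fixed to the table: round aluminium housing, 124 mm across at the foot and 110 mm above, flat deck 100 mm above the table, black ring-shaped collar on the deck. Origin at the centre of its underside, z up. The collar's two entry gaps lie on its +x and -x sides.
- well (a point): Centre of the mouth of the tapered well in the deck, on the grinder's axis, 100 mm above the table; axes as the grinder's. The well is 62 mm across at the mouth, 50 mm at its flat floor, 34 mm deep.
- collar (a point): Centre of the collar's top, on the axis, 16 mm above the deck. Collar 106 mm across outside, opening 79 mm. An inward ledge 6 mm thick roofs a lug channel 10 mm high and 95 mm across, except at the two entry gaps, each 27 degrees wide, centred on the grinder's +x and -x (white marks).
- half_mark (a point): The yellow half-way (pulse) mark on the collar's top, 47 mm from the axis, 40 degrees clockwise (seen from above) of the white mark on +x; a second yellow mark is opposite. Red lock marks are 80 degrees clockwise of the white ones; a sprung ball clicks against the lugs from about 54 degrees on.
- pulse_ring (a joint): Turn (rad, growing clockwise from above) of the sprung ring in the collar; 0 at rest. The lugs meet it once the lid has turned about 7 degrees, so it reads the lid's turn less 0.12. 0.58 at the yellow mark, click from 0.82, locked at 1.28. The spring pushes back with 0.10 N m at 0, 0.17 at the yellow mark, and turns a lid that is let go back.
- burr_mid (a point): Steel burr plug standing loose on the table, 86 mm high, 0.22 kg: cone 46 mm across at the foot, 58 mm across at 34 mm up, then a green round stem 16 mm across, 52 mm long. This point is on its axis half-way up, 43 mm above the foot; z up. Fully home, the foot is on the well's floor, the cone's top level with the deck, and this point 9 mm above the deck.
- burr_grip (a point): Place to grasp the plug's stem, 72 mm above its foot (14 mm below its top): when the plug is home this is 38 mm above the deck, so fingers stay above the collar.
- lid_mid (a point): Blue bayonet lid standing loose on the table, 100 mm high, 0.18 kg: hollow cap 74 mm across, 64 mm high, open below. Two lugs at its rim on its +x and -x, 90 mm over both, each 12 mm wide, 6 mm high, with white stripes. Same after a half turn. This point is on its axis half-way up, 50 mm above the rim; z up. Seated, the rim rests on the deck, with 4 mm of lift under the ledge.
- lid_grip (a point): Place to grasp the lid: its upright grip bar, 60 mm long along the lid's x (the line of the lugs), 16 mm wide along y, from 64 to 100 mm above the rim, with a white line along its top; this point is 86 mm above the rim, on the axis.
- pepper_jar: Bystander: amber jar with a steel cap, 52 mm across, 105 mm high; origin at its underside.
- salt_jar: Bystander: white jar with a red cap, 52 mm across, 105 mm high; origin at its underside.
- shaker: Bystander: steel shaker, 42 mm across, 70 mm high, standing between the robot and the grinder; origin at its underside.
- sauce_bottle: Bystander: yellow bottle, 60 mm across, 170 mm high; origin at its underside.
- bowl: Bystander: steel bowl, 130 mm across, 50 mm high; origin at its underside.
- spoon: Bystander: green-handled serving spoon, 280 mm long, lying on the table.
- cup: Bystander: grey cup, 80 mm across, 90 mm high; origin at its underside.
Things that resemble listed ones, but are neither listed nor needed, are in the scene too. Leave any pink look-alike of the part that bears burr_mid alone.

How it is judged:
By the outcome, as a careful person would: the job done as asked, in the order asked, and still so for the second after the job is handed in, while the arm keeps its last pose, push and grip.
It also fails if it takes over 59 s, if anything falls off the work surface, if the arm or the gripper's body presses on something with over 40 N, if the wrist force passes 120 N, or if a joint passes its speed limit or range.

ROBOT

A 6-joint arm with a two-finger parallel gripper is mounted at the origin on the work surface. World frame = base frame: x ahead of the robot, y to its left, z up, the work surface at z = 0. Lengths are in mm, angles in rad, forces in N, time in s.
With the tool pointing down it reaches from about 275 to 750 mm from the base axis. Payload 10.2 kg.
Tool frame: the origin (TCP) lies on the front face of the gripper's body, between the roots of the fingers; the fingertips stand 73 mm ahead of it and the grasp point (between the pads) lies 54 mm ahead of it; z points along the fingers, y is the direction in which the jaws open and shut (so a half turn about z gives the same grasp; the last joint's range is limited). The gripper opens to 85 mm and grips with 20 to 120 N. Pads are 22 mm wide; open, the fingers measure 114 mm over their backs; the gripper's body (76 mm by 85 mm) begins 54 mm behind the grasp point. The pads swing forward as they close: fully open they stand 13 mm farther back than shut.
Start: joints at [-1.334, 0.313, 1.498, -0, 1.331, -0.223], TCP at [232.968, -470.487, 303.894] pointing down, gripper open.
Joint ranges: [-2.94, 2.94], [-0.97, 2.17], [0.19, 2.56], [-1.23, 4.37], [0.02, 3.11], [-2.88, 2.88]. Speed limits (rad/s): [2.39, 2.39, 3.01, 3.14, 3.14, 3.14].

INTERFACE

Orientations are given as a unit quaternion [w, x, y, z].
In Python, from rig import ctrl gives the robot as it stands.
- The arm moves only by the tool move_arm, never from a script. Its argument "series" is a list of rows, each a list of 3 entries, a list of its own where there are three numbers: the shift along the tool's x, y, z in mm, then the turn about the tool's z in degrees, then the opening, from 0 (shut) to 1 (fully open). In form: [[[tx, ty, tz], yaw, grip], ...]. A call has 1 to 10 rows; each row is the pose to reach, as a shift and turn from the pose commanded when the call began, along the tool's axes at that moment; what a row does not reach only later rows make up. A row lasts 1/8 s, in which the tool goes at most 62.5 mm and 10.7 degrees, less where a joint would pass 70% of its speed; a pose out of reach is approached as far as the arm can. A call with a gripper value outside its range is refused whole. The fingers move at their own pace and stop on an object; "force" is the grip in N (left out, the last holds). Time passes only in rows, so rows that repeat a pose let the fingers close. It gives the time, the measured TCP pose, the force and the opening at its end, in the units of the state.
- ctrl.sense(): the state, without advancing time (a new reading comes with each control period).
- ctrl.capture(name): name is "side" or "top"; returns (picture, depth): 420x560x3 uint8, red, green, blue; 420x560 float32, mm along the optical axis (not along the pixel's ray), 0 where there is no reading.
- ctrl.camera_model(name): a dict with "fov_y" (degrees; the focal length in pixels is half the picture's height over the tangent of half this angle, whatever the lens; pixels are square), "cx", "cy" (the principal point, pixels), "rvec" (rotation vector, rad) and "tvec" (3), from world to camera coordinates, as OpenCV has them. Camera axes: x right, y down, z forward; pixel columns grow to the right and rows downward; lengths in mm; the calibration is good to about 2 mm. A picture is of the moment at which its call begins. camera_model takes no time and is no camera call.
- ctrl.finish_job(): hands the job in, once; it reports no verdict.
The state is a dict: "time_s": time; "joints": joint angles; "dq": joint speeds; "tau": joint torques, N m; "eef_pos": TCP position; "ee_rot": TCP orientation; "force": force on the tool from outside, world axes, zero at the start; "wrist_torque": the same for the moment, N m; "grip_width": opening from 0.0 (shut) to 1.0 (fully open).
Only numpy, scipy, OpenCV 4.12 (cv2) and the standard library are available. Lean on these libraries where they do the work, as an engineer would, in place of code of your own. Each camera call takes 0.05 s, during which the arm holds its last target.

## Working session

There is one attempt and no reset: what is moved stays moved. The work goes in short steps, Python scripts to look and compute and a tool call to move; the robot and the scene stay as the last step left them, time stands still between calls to the robot, and variables do not carry over. Pictures are saved under pics/ and viewed, and the job is handed in when it is done.

Besides the shell and the picture viewer there is one more tool, called after "Request:" by a JSON object that holds its "method" and its "body". move_arm: Moves the arm, as the interface text tells. Its arguments: {"type":"object","properties":{"series":{"type":"array","items":{"type":"array"}},"force":{"type":"number"}},"required":["series"]}

```bash
mkdir -p pics; ls; cat > h.py <<'E'
import numpy as np, cv2
from rig import ctrl
def grab(tag):
    out={}
    for n in("side","top"):
        p,d=ctrl.capture(n); out[n]=(p,d)
        cv2.imwrite(f"pics/{tag}_{n}.png",p[:,:,::-1]); np.savez(f"{tag}_{n}.npz",p=p,d=d)
    return out
def load(tag,n):
    z=np.load(f"{tag}_{n}.npz"); return z['p'],z['d']
def cam(n):
    m=ctrl.camera_model(n); R,_=cv2.Rodrigues(np.array(m['rvec'],float)); t=np.array(m['tvec'],float)
    f=210/np.tan(np.radians(m['fov_y'])/2); return R,t,f,m['cx'],m['cy']
def ray(n,u,v):
    R,t,f,cx,cy=cam(n); d=R.T@np.array([(u-cx)/f,(v-cy)/f,1.]); return -R.T@t,d
def onz(n,u,v,z):
    o,d=ray(n,u,v); return o+d*(z-o[2])/d[2]
def cloud(n,d):
    R,t,f,cx,cy=cam(n); v,u=np.mgrid[:d.shape[0],:d.shape[1]]
    P=np.stack([(u-cx)/f*d,(v-cy)/f*d,d],-1); return (P-t)@R
def proj(n,p):
    R,t,f,cx,cy=cam(n); q=R@np.array(p,float)+t; return f*q[0]/q[2]+cx,f*q[1]/q[2]+cy
E
python3 - <<'E'
from h import *
print(ctrl.sense())
for n in("side","top"):print(n,ctrl.camera_model(n), -cam(n)[0].T@cam(n)[1])
grab("a")
E
```

```text
pics
{'time_s': 0.0, 'joints': array([-1.33440566e+00,  3.13458569e-01,  1.49845394e+00, -1.05573929e-05,
        1.33098568e+00, -2.23402506e-01]), 'dq': array([ 0.00076181,  0.00059514, -0.00043677,  0.00012285,  0.00213304,
       -0.00021222]), 'tau': array([-3.10142510e-03, -4.12269831e+01, -2.59743047e+01, -4.10928915e-04,
        4.23808931e-03, -7.62404284e-06]), 'eef_pos': array([ 232.92141487, -470.31557094,  303.32428252]), 'ee_rot': array([-6.52718552e-04,  9.73689472e-01,  2.27878006e-01, -9.36578996e-06]), 'force': array([0.0307717 , 0.63754603, 0.43429355]), 'wrist_torque': array([ 0.00183566,  0.04115248, -0.03544821]), 'grip_width': 0.9944956160874348}
side {'fov_y': 44.3473412546208, 'cx': 278.26764204695974, 'cy': 212.89998023089885, 'rvec': array([ 2.31260179, -0.22479954,  0.08762789]), 'tvec': array([-536.69886806,  145.32477208, 1463.58015801])} [  350.97263946 -1056.24377342  1101.0899785 ]
top {'fov_y': 55.687002303040295, 'cx': 276.27889990282847, 'cy': 203.61407643217532, 'rvec': array([ 2.12970863, -2.15420247,  0.15363873]), 'tvec': array([  21.58679304,  529.7517142 , 1215.03656481])} [ 344.54478248   10.16966416 1280.07897919]
```

View pics/a_side.png

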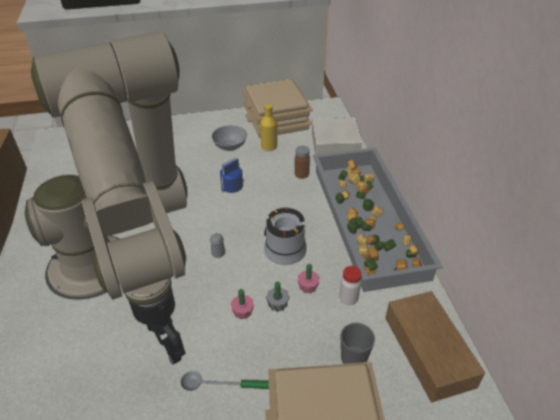

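View pics/a_top.png

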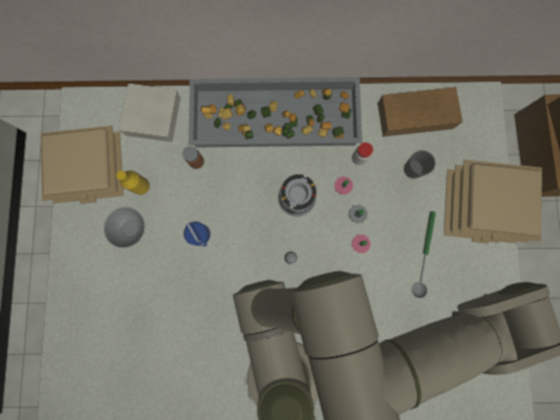

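The top view shows three plugs: pink at (344,185), grey steel at (358,213) and pink at (361,243). All have green stems. The middle one is steel, so it fits the description. The lid is at (197,234) and the grinder at (298,194). Next I'll enlarge and measure.

```bash
python3 - <<'E'
from h import *
p,d=load("a","top"); P=cloud("top",d)
ps,ds=load("a","side"); Ps=cloud("side",ds)
a=cv2.resize(p[170:260,320:400],None,fx=4.5,fy=4.5,interpolation=cv2.INTER_CUBIC)
b=cv2.resize(p[165:225,268:328],None,fx=6.5,fy=6.5,interpolation=cv2.INTER_CUBIC)
c=cv2.resize(ps[255:325,225:325],None,fx=3.6,fy=3.6,interpolation=cv2.INTER_CUBIC)
e=cv2.resize(p[214:254,177:217],None,fx=6,fy=6,interpolation=cv2.INTER_CUBIC)
can=np.zeros((600,800,3),np.uint8)
can[:390,:360]=a[:390,:360]; can[:390,400:790]=b; 
can[392:392+200,:360]=c[:200]; can[392:592,400:640]=e[20:220]
cv2.imwrite("pics/crop1.png",can[:,:,::-1])
# heights
def st(Q,m,n):
    q=Q[m]; print(n,len(q),q.min(0).round(1),q.max(0).round(1),np.median(q,0).round(1))
for nm,(pp,Q,dd) in dict(top=(p,P,d),side=(ps,Ps,ds)).items():
    hsv=cv2.cvtColor(pp,cv2.COLOR_RGB2HSV); X=Q
    tab=(abs(X[...,2])<15)&(dd>0)&(X[...,0]>300)&(X[...,0]<550)&(abs(X[...,1])<200); st(X,tab,nm+" table")
    blue=(hsv[...,0]>105)&(hsv[...,0]<130)&(hsv[...,1]>130)&(X[...,2]>5); st(X,blue,nm+" blue")
    gr=(hsv[...,0]>40)&(hsv[...,0]<90)&(hsv[...,1]>90)&(X[...,2]>30)&(X[...,0]<560)
    n,l,s,c=cv2.connectedComponentsWithStats(gr.astype(np.uint8))
    for i in range(1,n):
        if s[i,4]>5: print(c[i]); st(X,l==i,nm+" green")
    deck=(abs(X[...,2]-116)<6)&(np.hypot(X[...,0]-520,X[...,1]+20)<100); st(X,deck,nm+" collar top")
E
```

```text
top table 8934 [ 300.1 -200.    -8.2] [550. 200.  15.] [420.   15.1   0.8]
top blue 212 [344.5  10.2  45. ] [ 469.6  296.5 1280.1] [435.2 256.3  63.8]
[360.88888889 211.66666667]
top green 9 [ 491.1 -243.5   84.5] [ 500.5 -236.9   88.9] [ 494.4 -240.7   86.3]
[363.625 242.75 ]
top green 8 [ 397.8 -248.9   84.6] [ 403.9 -239.2   89. ] [ 400.9 -243.9   87.3]
top collar top 431 [ 503.8 -103.6  110.6] [608.3   0.9 121.9] [556.2 -51.  117. ]
side table 7401 [ 300.  -199.9  -11.7] [549.8 200.   14.8] [416.7 -36.2  -1.3]
side blue 137 [  351.  -1056.2     6.9] [ 468.   272.3 1101.1] [437.6 242.5  60.3]
[276.75 286.3 ]
side green 20 [ 493.5 -250.2   57.7] [ 500.7 -237.5   89.3] [ 496.2 -244.3   82.1]
[240.53333333 292.06666667]
side green 15 [ 399.9 -253.2   74.4] [ 407.3 -243.8   88. ] [ 403.9 -249.3   82.8]
side collar top 403 [ 505.7 -103.5  110.1] [610.8   6.  120.5] [555.7 -53.1 114.6]
```

View pics/crop1.png

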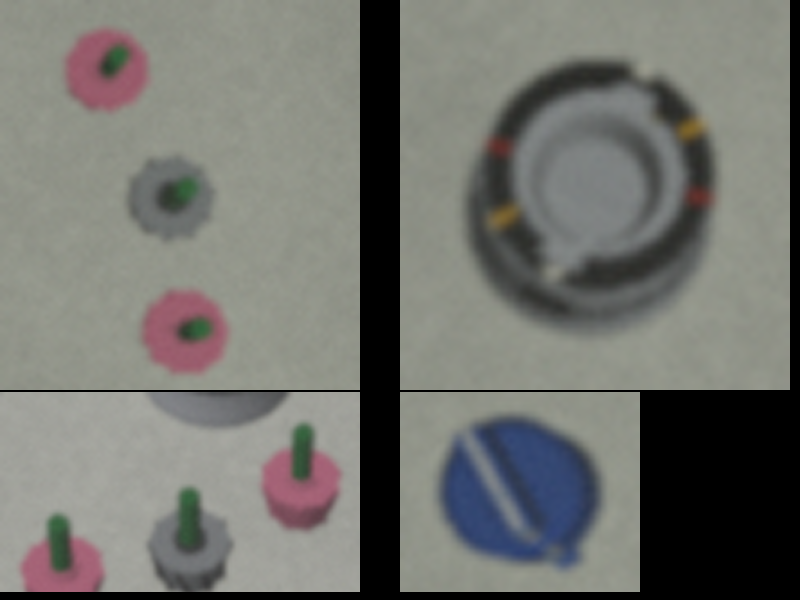

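```bash
cat > meas.py <<'E'
from h import *
def comps(mask,w,minA=2):
    n,l,s,c=cv2.connectedComponentsWithStats(mask.astype(np.uint8),connectivity=8)
    out=[]
    for i in range(1,n):
        if s[i,4]<minA: continue
        v,u=np.nonzero(l==i); ww=w[v,u].astype(float)
        out.append((float((u*ww).sum()/ww.sum()),float((v*ww).sum()/ww.sum()),int(s[i,4])))
    return out
E
python3 - <<'E'
from meas import *
for n,tag in(("top","a"),("side","a")):
    p,d=load(tag,n); X=cloud(n,d); hsv=cv2.cvtColor(p,cv2.COLOR_RGB2HSV)
    H,S,V=[hsv[...,i].astype(int) for i in range(3)]
    c0=proj(n,(556,-52,116)); vv,uu=np.mgrid[:420,:560]
    near=np.hypot(uu-c0[0],vv-c0[1])<34
    for nm,m in dict(yellow=(H>12)&(H<30)&(S>100),red=((H<8)|(H>170))&(S>90)).items():
        for u,v,a in comps(m&near,S):
            q=onz(n,u,v,116); print(n,nm,round(u,1),round(v,1),a,q.round(1), "ang",np.degrees(np.arctan2(q[1]+52,q[0]-556)).round(1),"r",np.hypot(q[1]+52,q[0]-556).round(1))
    wh=(V>185)&(S<60)&near
    for u,v,a in comps(wh,V):
            q=onz(n,u,v,116); print(n,"white",round(u,1),round(v,1),a,q.round(1), "ang",np.degrees(np.arctan2(q[1]+52,q[0]-556)).round(1),"r",np.hypot(q[1]+52,q[0]-556).round(1))
    # black collar outline
    # plug
    c1=proj(n,(495,-243,60)); nr=np.hypot(uu-c1[0],vv-c1[1])<22
    for u,v,a in comps((H>40)&(H<90)&(S>70)&nr,S): print(n,"stem",u,v,a,"top->",onz(n,u,v,60).round(1))
    # lid
    c2=proj(n,(435,255,70)); nr=np.hypot(uu-c2[0],vv-c2[1])<26
    blue=(H>100)&(H<135)&(S>120)&nr
    cl=comps(blue,S); print(n,"blue",cl)
    hull=cv2.dilate(blue.astype(np.uint8),np.ones((3,3)))>0
    w=(S<100)&(V>120)&nr&(X[...,2]>75)
    for u,v,a in comps(w,V):
        yy,xx=np.nonzero(w); print(n,"lidline",u,v,a,onz(n,u,v,100).round(1))
E
python3 - <<'E'
from h import *
for n,(u,v) in dict(top=(197,234),side=(232,177)).items():
    p,d=load("a",n); cv2.imwrite(f"pics/lid_{n}.png",cv2.resize(p[v-25:v+25,u-25:u+25],None,fx=8,fy=8,interpolation=cv2.INTER_CUBIC)[:,:,::-1])
a=np.hstack([cv2.imread("pics/lid_top.png"),cv2.imread("pics/lid_side.png")]); cv2.imwrite("pics/lid.png",a)
E
```

```text
top yellow 311.9 184.4 9 [575.3 -91.6 116. ] ang -64.1 r 44.1
top yellow 283.7 197.9 9 [535.5  -6.9 116. ] ang 114.5 r 49.5
top red 282.8 187.2 6 [567.9  -4.9 116. ] ang 75.9 r 48.6
top red 313.4 194.8 7 [543.6 -95.3 116. ] ang -106.0 r 45.1
top stem 360.72699573430833 211.8013406459476 18 top-> [ 498.2 -245.2   60. ]
top blue [(200.9369523809524, 231.27447619047618, 155), (189.7774702037678, 237.20938100730487, 95)]
top lidline 191.85557394313224 231.6497668120957 52 [439.6 267.2 100. ]
side yellow 275.7 211.0 7 [538.2  -9.9 116. ] ang 112.9 r 45.7
side yellow 272.0 217.2 4 [523.4 -32.8 116. ] ang 149.5 r 37.8
side yellow 295.8 230.2 15 [577.3 -95.6 116. ] ang -64.0 r 48.5
side red 286.0 209.0 5 [568.3  -7.3 116. ] ang 74.6 r 46.4
side red 283.8 233.3 12 [ 543.3 -100.9  116. ] ang -104.6 r 50.5
side stem 276.80454247652324 289.13278008298755 51 top-> [ 497.  -239.5   60. ]
side blue [(230.28824986241057, 177.95101816180517, 215)]
side lidline 228.85276763135712 161.62306827760608 52 [437.8 264.4 100. ]
```

View pics/lid.png

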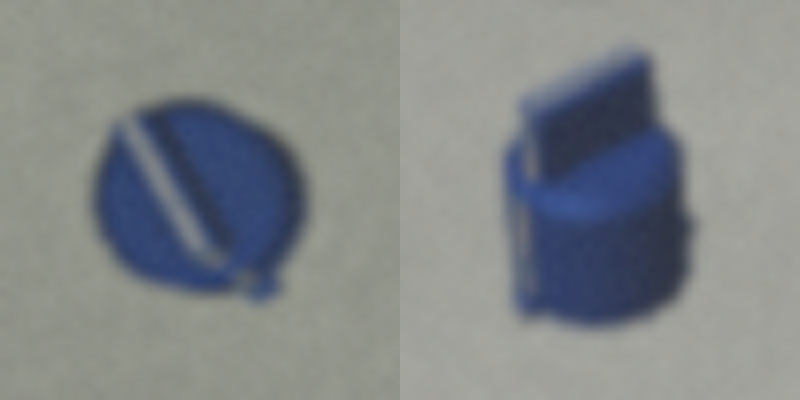

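The pictures confirm the steel plug at top pixel (358,213), with pink ones on both sides. The collar marks give a grinder centre of about (556,-51.5) and a white-mark direction of about -25°. I'll cross-check the plug and lid with depth, then work out the first move.

```bash
cat > mv.py <<'E'
from h import *
from scipy.spatial.transform import Rotation as Ro
def shift(target,toolx=None):
    s=ctrl.sense(); w,x,y,z=s['ee_rot']; R=Ro.from_quat([x,y,z,w]).as_matrix()
    a=np.degrees(np.arctan2(R[1,0],R[0,0]))
    t=R.T@(np.array(target,float)-s['eef_pos'])
    print("pos",s['eef_pos'].round(1),"toolx",a.round(2),"tilt",np.degrees(np.arccos(-R[2,2])).round(2),"F",s['force'].round(1),"T",s['wrist_torque'].round(2),"j",s['joints'].round(2),"g",round(s['grip_width'],3),"t",round(s['time_s'],2))
    print("shift",t.round(1), "yaw",None if toolx is None else round((a-toolx+180)%360-180,1))
E
python3 - <<'E'
from mv import *
from meas import comps
for n in("top","side"):
    p,d=load("a",n);X=cloud(n,d)
    m=(np.hypot(X[...,0]-497,X[...,1]+243)<35)&(X[...,2]>27)&(X[...,2]<41)
    q=X[m]; print(n,"cone",len(q),((q.min(0)+q.max(0))/2).round(1),q.min(0).round(1),q.max(0).round(1))
    hsv=cv2.cvtColor(p,cv2.COLOR_RGB2HSV);S=hsv[...,1].astype(int);V=hsv[...,2].astype(int)
    m=(np.hypot(X[...,0]-436,X[...,1]-256)<40)&(X[...,2]>85)
    q=X[m]; c=q.mean(0); print("bar",len(q),c.round(1),((q.min(0)+q.max(0))/2).round(1)); 
    w,vv=np.linalg.eigh(np.cov((q-c)[:,:2].T)); print("dir",np.degrees(np.arctan2(vv[1,1],vv[0,1])),np.sqrt(w*12))
    m=(np.hypot(X[...,0]-436,X[...,1]-256)<50)&(abs(X[...,2]-63)<5)
    q=X[m]; print("cap",len(q),((q.min(0)+q.max(0))/2).round(1),(q.max(0)-q.min(0)).round(1))
print(onz("top",172+124/8-.44,209+128/8-.44,100),onz("top",172+205/8-.44,209+250/8-.44,100))
print(onz("side",207+525/8-50+.06,152+105/8,100),onz("side",207+640/8-50,152+52/8,100))
shift((497,-243,240))
E
```

```text
top cone 227 [ 496.2 -241.5   34.2] [ 466.3 -270.2   27.4] [ 526.2 -212.8   40.9]
bar 124 [439.1 264.6  98.8] [439.  265.3  96.2]
dir -149.70070950261643 [17.02133562 62.10501308]
cap 289 [440.3 264.8  63. ] [71.1 70.7 10. ]
side cone 288 [ 498.8 -241.2   33.9] [ 469.3 -271.2   27.4] [ 528.4 -211.2   40.3]
bar 108 [441.4 263.2  95.6] [441.3 262.   94.4]
dir -151.58516934316341 [17.34322029 60.75675504]
cap 141 [441.2 257.   62.9] [71.5 56.1  9.9]
[460.92501139 281.97904144 100.        ] [415.20988735 250.91772387 100.        ]
[416.47533987 250.19964465 100.        ] [465.49606267 275.59322571 100.        ]
pos [ 232.9 -470.3  303.4] toolx 26.34 tilt 0.07 F [ 0.3 -0.5  0.5] T [ 0.    0.02 -0.05] j [-1.33  0.31  1.5  -0.    1.33 -0.22] g 1.005 t 0.1
shift [337.5 -86.5  63.6] yaw None
```

Request:
{"method": "move_arm", "body": {"series": [[[60, -15, 10], 0, 0.6], [[120, -30, 20], 0, 0.6], [[180, -46, 32], 0, 0.6], [[240, -61, 45], 0, 0.6], [[300, -76, 57], 0, 0.6], [[338, -87, 64], 0, 0.6], [[338, -87, 64], 0, 0.6], [[338, -87, 64], 0, 0.6]], "force": 50}}

```text
time_s: 1.1
eef_pos: [497.0, -242.8, 239.8]
ee_rot: [-0.0, 0.974, 0.228, -0.0]
force: [-0.5, -0.3, -0.1]
grip_width: 0.599
```

```bash
python3 - <<'E'
from mv import *
shift((497.3,-242,129))
grab("b")
a=np.hstack([cv2.resize(load("b","top")[0][170:260,310:410],None,fx=4,fy=4),cv2.resize(load("b","side")[0][235:325,225:325],None,fx=4,fy=4)])
cv2.imwrite("pics/b.png",a[:,:,::-1])
E
```

```text
pos [ 497.  -242.8  239.8] toolx 26.34 tilt 0.03 F [-0.5 -0.3 -0.1] T [-0.04 -0.    0.02] j [-0.67  0.43  1.5  -0.    1.21  0.44] g 0.599 t 1.1
shift [  0.7  -0.5 110.8] yaw None
```

View pics/b.png

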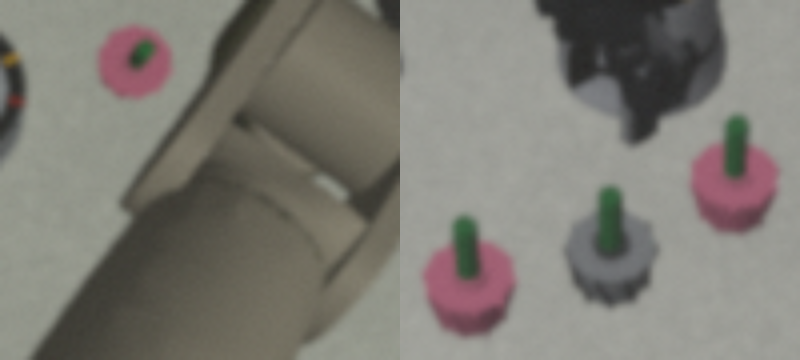

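The side picture shows the gripper directly above the steel plug at crop (610,245), with pink ones left and right and clear of the jaws. Now I'll descend and grip.

Request:
{"method": "move_arm", "body": {"series": [[[1, 0, 35], 0, 0.6], [[1, 0, 70], 0, 0.6], [[1, 0, 95], 0, 0.6], [[1, 0, 111], 0, 0.6], [[1, 0, 111], 0, 0.6], [[1, 0, 111], 0, 0.0], [[1, 0, 111], 0, 0.0], [[1, 0, 111], 0, 0.0], [[1, 0, 111], 0, 0.0], [[1, 0, 111], 0, 0.0]]}}

```text
time_s: 2.45
eef_pos: [498.4, -242.2, 129.5]
ee_rot: [0.0, 0.974, 0.228, 0.0]
force: [-0.8, 0.4, 5.6]
grip_width: 0.171
```

```bash
python3 - <<'E'
from mv import *
shift((497,-242.8,290))
E
```

```text
pos [ 498.4 -242.2  129.5] toolx 26.35 tilt 0.06 F [-0.8  0.4  5.6] T [ 0.11  0.13 -0.02] j [-0.66  0.57  1.61  0.    0.96  0.45] g 0.171 t 2.45
shift [-1.400e+00  1.000e-01 -1.605e+02] yaw None
```

Request:
{"method": "move_arm", "body": {"series": [[[0, 0, -5], 0, 0], [[0, 0, -30], 0, 0], [[0, 0, -70], 0, 0], [[0, 0, -110], 0, 0], [[0, 0, -145], 0, 0], [[0, 0, -155], 0, 0], [[0, 0, -155], 0, 0]]}}

```text
time_s: 3.32
eef_pos: [498.0, -242.0, 283.2]
ee_rot: [-0.0, 0.974, 0.228, -0.0]
force: [0.5, 0.1, -2.6]
grip_width: 0.166
```

```bash
python3 - <<'E'
from mv import *
shift((556.2,-51.5,285))
grab("c")
a=np.hstack([cv2.resize(load("c","side")[0][185:325,205:345],None,fx=4,fy=4)])
cv2.imwrite("pics/c.png",a[:,:,::-1])
E
```

```text
pos [ 498.  -242.   283.2] toolx 26.34 tilt 0.05 F [ 0.5  0.1 -2.6] T [-0.03  0.01 -0.05] j [-0.66  0.39  1.44 -0.    1.31  0.45] g 0.166 t 3.33
shift [ 136.7 -144.9   -1.8] yaw None
```

View pics/c.png

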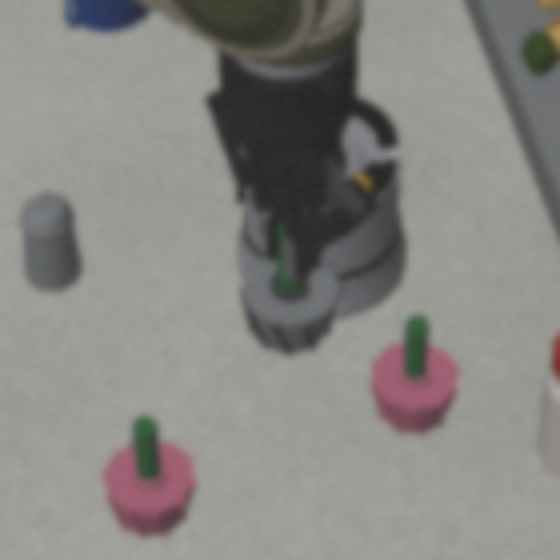

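The plug is held upright: crop (290,300), weight about 2.2 N. Moving over the grinder.

Request:
{"method": "move_arm", "body": {"series": [[[35, -36, -1], 0, 0], [[75, -80, -2], 0, 0], [[110, -117, -2], 0, 0], [[130, -138, -2], 0, 0], [[137, -145, -2], 0, 0], [[137, -145, -2], 0, 0], [[137, -145, -2], 0, 0]]}}

```text
time_s: 4.3
eef_pos: [556.4, -52.4, 285.5]
ee_rot: [-0.0, 0.974, 0.227, -0.0]
force: [-0.2, -0.3, -2.2]
grip_width: 0.163
```

```bash
python3 - <<'E'
from mv import *
shift((556.2,-51.5,192+3+0.5))
grab("d")
a=np.hstack([cv2.resize(load("d","side")[0][150:290,215:355],None,fx=4,fy=4)])
cv2.imwrite("pics/d.png",a[:,:,::-1])
p,d=load("d","side");X=cloud("side",d)
m=(np.hypot(X[...,0]-556,X[...,1]+51)<36)&(X[...,2]>150)&(X[...,2]<205); q=X[m]
print(len(q)); 
for z in range(150,205,6):
    r=q[(q[:,2]>=z)&(q[:,2]<z+6)]
    if len(r): print(z,len(r),r.min(0).round(1),r.max(0).round(1),((r.min(0)+r.max(0))/2).round(1))
E
```

```text
pos [556.4 -52.4 285.5] toolx 26.28 tilt 0.04 F [-0.2 -0.3 -2.2] T [-0.    0.02 -0.03] j [-0.3   0.4   1.42 -0.    1.32  0.81] g 0.163 t 4.3
shift [ 0.3 -0.9 90. ] yaw None
360
150 4 [542.4 -72.  153.2] [572.3 -66.6 155.9] [557.3 -69.3 154.6]
156 20 [533.  -76.  156.5] [578.2 -53.3 161.9] [555.6 -64.7 159.2]
162 25 [531.5 -79.4 162.9] [577.7 -51.8 167.9] [554.6 -65.6 165.4]
168 24 [531.4 -80.5 168.1] [577.8 -53.3 173.7] [554.6 -66.9 170.9]
174 23 [528.7 -80.2 174.4] [576.6 -45.2 179.9] [552.6 -62.7 177.1]
180 49 [529.7 -82.9 180. ] [585.6 -39.9 186. ] [557.6 -61.4 183. ]
186 173 [526.9 -82.  186.1] [585.1 -23.4 192. ] [556.  -52.7 189.1]
192 31 [534.2 -76.3 192. ] [575.7 -32.1 197.6] [554.9 -54.2 194.8]
198 10 [549.9 -61.1 199. ] [563.5 -54.2 203.7] [556.7 -57.6 201.3]
204 1 [553.9 -63.3 204.7] [553.9 -63.3 204.7] [553.9 -63.3 204.7]
```

View pics/d.png

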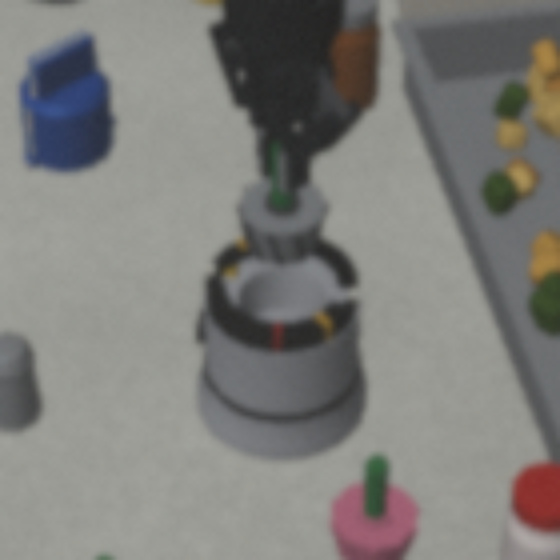

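The plug is centred over the well at crop (283,215). Lowering it.

Request:
{"method": "move_arm", "body": {"series": [[[0, -1, 25], 0, 0], [[0, -1, 50], 0, 0], [[0, -1, 64], 0, 0], [[0, -1, 74], 0, 0], [[0, -1, 80], 0, 0], [[0, -1, 84], 0, 0], [[0, -1, 86], 0, 0], [[0, -1, 87], 0, 0]]}}

```text
time_s: 5.4
eef_pos: [556.2, -50.4, 199.1]
ee_rot: [0.0, 0.974, 0.228, 0.0]
force: [0.2, 0.2, -2.3]
grip_width: 0.17
```

```bash
python3 - <<'E'
from mv import *
shift((556.2,-51.5,195.5))
E
```

```text
pos [556.2 -50.4 199.1] toolx 26.35 tilt 0.02 F [ 0.2  0.2 -2.3] T [ 0.03 -0.02  0.02] j [-0.3   0.49  1.53  0.    1.12  0.81] g 0.17 t 5.4
shift [-0.5  0.9  3.6] yaw None
```

Request:
{"method": "move_arm", "body": {"series": [[[0, 0.5, 1], 0, 0], [[0, 0.5, 2], 0, 0], [[0, 0.5, 3], 0, 0], [[0, 0.5, 3.5], 0, 0], [[0, 0.5, 4], 0, 0], [[0, 0.5, 4.5], 0, 0], [[0, 0.5, 4.5], 0, 0]]}}

```text
time_s: 6.28
eef_pos: [556.5, -50.8, 195.5]
ee_rot: [0.0, 0.974, 0.228, 0.001]
force: [-3.7, 1.8, 7.1]
grip_width: 0.169
```

```bash
python3 - <<'E'
from mv import *
shift((556.2,-51.5,195.5))
E
```

```text
pos [556.5 -50.8 195.5] toolx 26.35 tilt 0.07 F [-3.7  1.8  7.1] T [ 0.31  0.48 -0.02] j [-0.3   0.49  1.54  0.    1.11  0.81] g 0.169 t 6.28
shift [-0.6  0.5 -0. ] yaw None
```

Contact came at the expected height. A slight further press, then release and rise.

Request:
{"method": "move_arm", "body": {"series": [[[-0.5, 0, 0.5], 0, 0], [[-0.5, 0, 1], 0, 0], [[-0.5, 0, 1], 0, 0.5], [[-0.5, 0, 1], 0, 0.5], [[-0.5, 0, 1], 0, 0.5], [[-0.5, 0, 0], 0, 0.5], [[-0.5, 0, -30], 0, 0.5], [[-0.5, 0, -80], 0, 0.5], [[-0.5, 0, -100], 0, 0.5], [[-0.5, 0, -100], 0, 0.5]]}}

```text
time_s: 7.52
eef_pos: [556.2, -51.2, 295.5]
ee_rot: [0.001, 0.974, 0.228, 0.001]
force: [-0.6, -0.9, -0.0]
grip_width: 0.497
```

```bash
python3 - <<'E'
from mv import *
shift((439.8,264.5,240),30.5)
E
```

```text
pos [556.2 -51.2 295.5] toolx 26.34 tilt 0.16 F [-0.6 -0.9 -0. ] T [-0.01  0.03 -0.  ] j [-0.3   0.39  1.41  0.    1.34  0.81] g 0.497 t 7.53
shift [  35.7 -334.7   55. ] yaw -4.2
```

Request:
{"method": "move_arm", "body": {"series": [[[6, -55, 5], -1, 0.6], [[12, -110, 15], -2, 0.6], [[18, -165, 25], -3, 0.6], [[24, -220, 35], -4, 0.6], [[30, -275, 45], -4, 0.6], [[35, -322, 55], -4, 0.6], [[36, -335, 55], -4, 0.6], [[36, -335, 55], -4, 0.6], [[36, -335, 55], -4, 0.6]]}}

```text
time_s: 8.65
eef_pos: [440.0, 264.1, 239.3]
ee_rot: [0.0, 0.965, 0.261, -0.0]
force: [0.8, -1.1, -0.0]
grip_width: 0.601
```

```bash
python3 - <<'E'
from mv import *
from meas import comps
grab("e")
shift((439.8,264.5,140),30.5)
p,d=load("e","top");ps,ds=load("e","side")
b=cv2.resize(p[165:225,268:328],None,fx=6.5,fy=6.5,interpolation=cv2.INTER_CUBIC)
c=cv2.resize(ps[130:270,200:300][:, :],None,fx=2.78,fy=2.78,interpolation=cv2.INTER_CUBIC)
g=cv2.resize(ps[190:270,245:325],None,fx=4.87,fy=4.87,interpolation=cv2.INTER_CUBIC)[:389]
can=np.hstack([b[:389],c[:389],g[:, :120*0+130]]) if 0 else np.hstack([b[:389],g])
cv2.imwrite("pics/e.png",can[:,:,::-1])
cv2.imwrite("pics/e2.png",cv2.resize(ps[100:240,160:320],None,fx=4,fy=4,interpolation=cv2.INTER_CUBIC)[:,:,::-1])
for n in("top","side"):
    X=cloud(n,load("e",n)[1]); r=np.hypot(X[...,0]-556,X[...,1]+51)
    pp=load("e",n)[0]; hsv=cv2.cvtColor(pp,cv2.COLOR_RGB2HSV).astype(int)
    q=X[(r<12)&(X[...,2]>110)]; print(n,"stem",q.max(0).round(1),q.mean(0).round(1))
    q=X[(r<26)&(r>14)]; print("cone top z",np.percentile(q[:,2],[5,25,50,75,95]).round(1))
    q=X[(r<38)&(r>33)]; print("deck z",np.percentile(q[:,2],[5,25,50,75,95]).round(1))
    q=X[(r<52)&(r>43)]; print("collar z",np.percentile(q[:,2],[5,25,50,75,95]).round(1))
    gm=(hsv[...,0]>40)&(hsv[...,0]<90)&(hsv[...,1]>80)&(r<40)
    print(comps(gm,hsv[...,1]))
    q=X[(np.hypot(X[...,0]-440,X[...,1]-264)<40)&(X[...,2]>85)&(X[...,2]<106)]
    if len(q): print("bar",len(q),q.mean(0))
E
```

```text
pos [440.1 264.1 239.4] toolx 30.25 tilt 0.01 F [ 0.1  0.2 -0.4] T [-0.03  0.04 -0.  ] j [ 0.31  0.35  1.63 -0.    1.17  1.35] g 0.596 t 8.75
shift [-0.  -0.5 99.4] yaw -0.3
top stem [560.9 -45.1 156.1] [553.4 -51.6 146.6]
cone top z [ 95.7  99.2 100.8 102.2 105.4]
deck z [ 96.5  98.8 100.4 101.9 105.5]
collar z [102.5 115.2 116.9 118.7 121. ]
[(299.09305912596403, 190.0426735218509, 19)]
bar 7 [422.58413794 248.04609729  94.42945524]
side stem [565.3 -43.1 152.8] [557.  -54.1 134.5]
cone top z [ 95.6  97.7  98.8 100.6 102.2]
deck z [ 93.9  97.5  99.8 111.  113.8]
collar z [ 31.1  66.2  98.1 112.7 116.6]
[(284.82940066068903, 216.16517225106182, 45)]
bar 111 [441.00933072 263.49033103  95.21995618]
```

View pics/e.png

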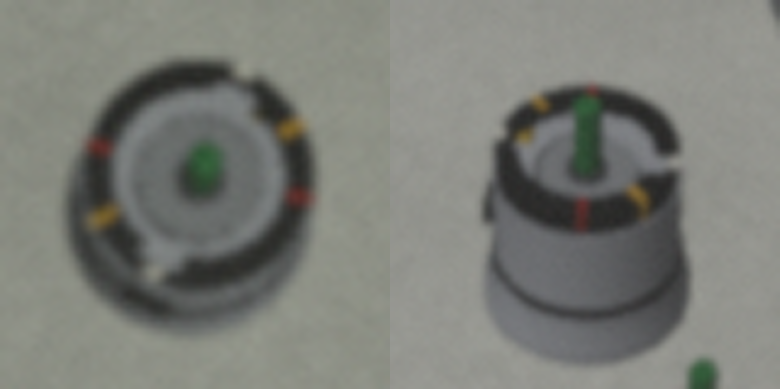

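View pics/e2.png

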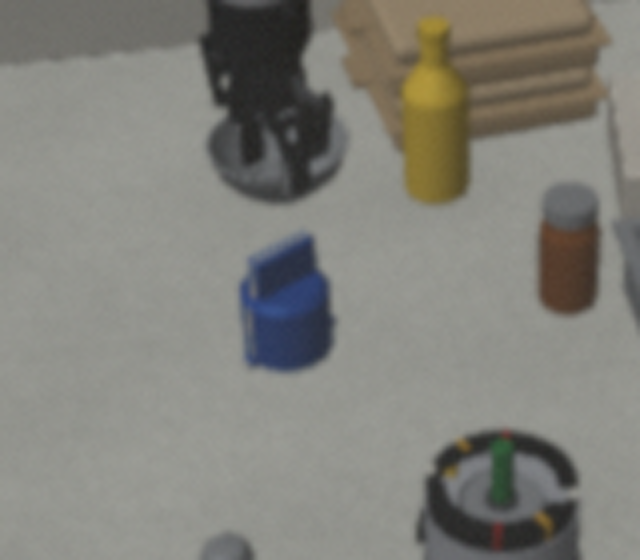

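The plug is home: the stem is upright at top pixel (299,190), the cone top measures about 100 mm (deck level), and the stem top about 152 mm. The gripper is above the lid at crop (288,300). Descending to grip the bar.

Request:
{"method": "move_arm", "body": {"series": [[[0, 0, 35], 0, 0.6], [[0, 0, 70], 0, 0.6], [[0, 0, 90], 0, 0.6], [[0, 0, 98], 0, 0.6], [[0, 0, 98], 0, 0.6], [[0, 0, 98], 0, 0.0], [[0, 0, 98], 0, 0.0], [[0, 0, 98], 0, 0.0], [[0, 0, 98], 0, 0.0], [[0, 0, 98], 0, 0.0]], "force": 70}}

```text
time_s: 10.0
eef_pos: [439.5, 265.1, 141.4]
ee_rot: [0.0, 0.965, 0.262, -0.0]
force: [-0.5, -1.0, -0.6]
grip_width: 0.174
```

```bash
python3 - <<'E'
from mv import *
shift((439.8,264.5,290),30.5)
E
```

```text
pos [439.5 265.1 141.4] toolx 30.35 tilt 0.0 F [-0.5 -1.  -0.6] T [-0.02  0.07  0.02] j [ 0.31  0.48  1.72 -0.    0.94  1.36] g 0.174 t 10.0
shift [  -0.     0.7 -148.6] yaw -0.2
```

Request:
{"method": "move_arm", "body": {"series": [[[0, 0, -5], 0, 0], [[0, 0, -30], 0, 0], [[0, 0, -75], 0, 0], [[0, 0, -120], 0, 0], [[0, 0, -160], 0, 0], [[0, 0, -179], 0, 0], [[0, 0, -179], 0, 0], [[0, 0, -179], 0, 0]]}}

```text
time_s: 11.0
eef_pos: [439.2, 265.0, 319.3]
ee_rot: [0.0, 0.965, 0.262, -0.001]
force: [-0.8, -0.5, -1.7]
grip_width: 0.178
```

```bash
python3 - <<'E'
from mv import *
shift((556.2,-51.5,320),-25)
E
```

```text
pos [439.2 265.  319.3] toolx 30.34 tilt 0.1 F [-0.8 -0.5 -1.7] T [-0.06  0.03 -0.04] j [0.31 0.28 1.51 0.   1.36 1.36] g 0.178 t 11.0
shift [-58.9 332.2  -0.7] yaw 55.3
```

Request:
{"method": "move_arm", "body": {"series": [[[-8, 45, -1], 7, 0], [[-18, 95, -1], 15, 0], [[-28, 145, -1], 23, 0], [[-38, 195, -1], 31, 0], [[-47, 245, -1], 39, 0], [[-55, 290, -1], 47, 0], [[-58, 320, -1], 53, 0], [[-59, 332, -1], 55.3, 0], [[-59, 332, -1], 55.3, 0], [[-59, 332, -1], 55.3, 0]]}}

```text
time_s: 12.25
eef_pos: [556.0, -50.1, 321.3]
ee_rot: [-0.0, 0.977, -0.215, -0.0]
force: [-0.0, -0.9, -0.2]
grip_width: 0.175
```

```bash
python3 - <<'E'
from mv import *
grab("f")
shift((556.2,-51.5,265),-25)
ps=load("f","side")[0]
cv2.imwrite("pics/f.png",cv2.resize(ps[120:280,200:360],None,fx=3.7,fy=3.7,interpolation=cv2.INTER_CUBIC)[:,:,::-1])
E
```

```text
pos [556.1 -50.2 321.5] toolx -24.84 tilt 0.01 F [ 0.5 -0.7 -1.2] T [-0.01 -0.   -0.03] j [-0.3   0.38  1.36  0.    1.4   1.7 ] g 0.174 t 12.35
shift [ 0.6  1.1 56.5] yaw 0.2
```

View pics/f.png

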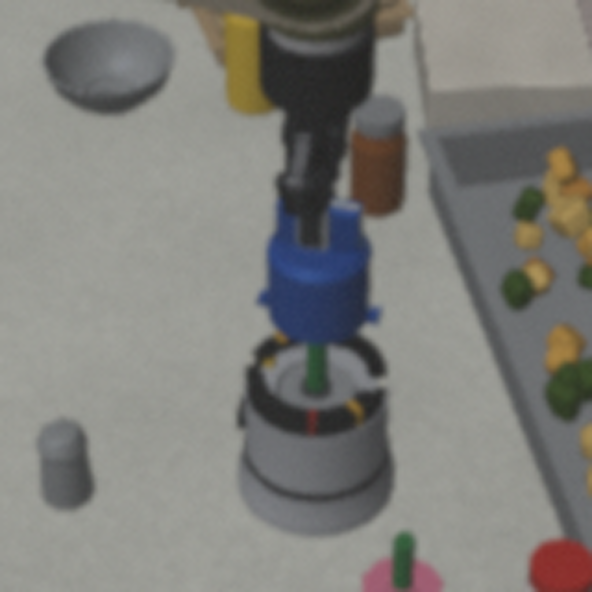

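```bash
cat > rel.py <<'E'
from mv import *
from scipy.optimize import least_squares
def fit(q,r,c0):
    s=least_squares(lambda c:np.hypot(q[:,0]-c[0],q[:,1]-c[1])-r,c0,loss='soft_l1',f_scale=1.5)
    return s.x.round(2), np.median(abs(s.fun)).round(2)
def lid(tag,n,rim,c0=(556,-52)):
    p,d=load(tag,n);X=cloud(n,d); hsv=cv2.cvtColor(p,cv2.COLOR_RGB2HSV).astype(int)
    blue=(hsv[...,0]>100)&(hsv[...,0]<135)&(hsv[...,1]>110)
    r=np.hypot(X[...,0]-c0[0],X[...,1]-c0[1])
    m=blue&(r<60)&(X[...,2]>rim+12)&(X[...,2]<rim+58)
    m=cv2.erode(m.astype(np.uint8),np.ones((3,3)))>0
    print(n,"lid",m.sum(),fit(X[m],37,c0))
    m=(r<75)&(X[...,2]>30)&(X[...,2]<92)&(d>0)&(~blue)
    m=cv2.erode(m.astype(np.uint8),np.ones((3,3)))>0
    print(n,"housing",m.sum(),fit(X[m],55,c0))
    v,u=np.nonzero(blue&(r<60))
    rows={}
    return blue&(r<60)
E
python3 - <<'E'
from rel import *
b=lid("f","side",180)
v,u=np.nonzero(b)
for y in range(v.min(),v.max()+1):
    x=u[v==y]
    if len(x): print(y,x.min(),x.max(),end=" | ")
print()
print("axis rim+3",proj("side",(556.1,-50.2,183)),"lug+",[proj("side",(556.1+s*45*np.cos(np.radians(24.9)),-50.2-s*45*np.sin(np.radians(24.9)),183)) for s in(1,-1)])
p,d=load("a","side");X=cloud("side",d);r=np.hypot(X[...,0]-556,X[...,1]+52)
m=(r<75)&(X[...,2]>30)&(X[...,2]<92)&(d>0);m=cv2.erode(m.astype(np.uint8),np.ones((3,3)))>0
print(fit(X[m],55,(556,-52)))
p,d=load("f","top");cv2.imwrite("pics/ft.png",cv2.resize(p[150:260,230:370],None,fx=5,fy=5)[:,:,::-1])
E
```

```text
side lid 186 (array([559.6 , -50.49]), np.float64(1.07))
side housing 421 (array([557.93, -48.08]), np.float64(1.02))
176 276 276 | 177 276 295 | 178 276 296 | 179 276 295 | 180 276 295 | 181 276 295 | 182 275 295 | 183 275 295 | 184 274 296 | 185 274 296 | 186 273 296 | 187 273 298 | 188 273 298 | 189 273 298 | 190 273 298 | 191 273 297 | 192 273 297 | 193 273 297 | 194 273 296 | 195 274 295 | 196 274 294 | 197 273 294 | 198 273 294 | 199 271 294 | 200 271 295 | 201 271 293 | 202 273 292 | 203 274 294 | 204 274 301 | 205 274 301 | 206 275 295 | 207 275 293 | 208 276 292 | 209 277 293 | 210 278 293 | 211 279 291 | 212 284 286 | 
axis rim+3 (np.float64(284.81207423570845), np.float64(201.79764707586892)) lug+ [(np.float64(301.2892469979203), np.float64(204.4361349322117)), (np.float64(268.5291038335052), np.float64(199.1902568220063))]
(array([557.77, -48.81]), np.float64(1.64))
```

View pics/ft.png

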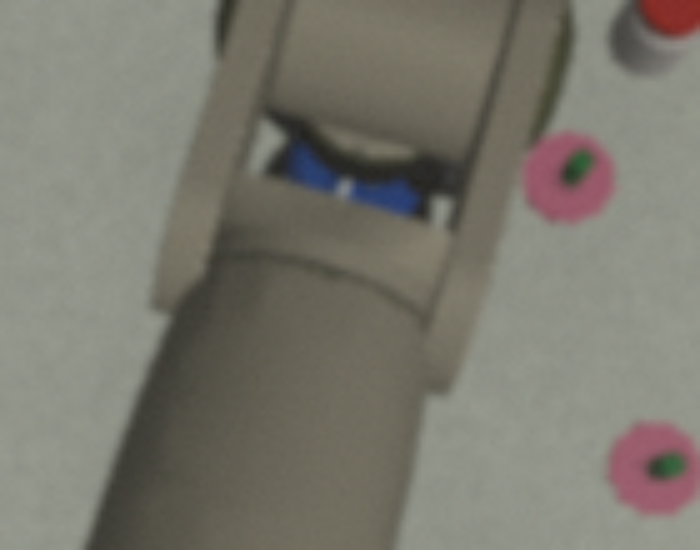

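The lid hangs over the collar in the side view, with lugs at about (270,200) and (303,205). Its offset along the bar is the unknown, so I'll measure it with subpixel silhouettes against the housing in the same picture.

```bash
cat > edge.py <<'E'
from rel import *
def edges(p,row,col0,half,ch='R'):
    # background-distance profile, half-level crossings
    bg=np.median(p[row-1:row+2,col0+half-4:col0+half].reshape(-1,3),0).astype(float)
    bgl=np.median(p[row-1:row+2,col0-half:col0-half+4].reshape(-1,3),0).astype(float)
    line=p[row].astype(float)
    def cross(step,b):
        D=np.linalg.norm(line-b,axis=1)
        c=col0+step*half
        pl=None
        # outermost crossing: go inward
        x=c
        ins=np.median([D[col0+step*k] for k in range(5,12)])
        th=ins/2
        while D[x]<th: x-=step
        return x+step*(D[x]-th)/(D[x]-D[x+step])
    return cross(-1,bgl),cross(1,bg)
def axis_line(n,c,z0,z1):
    a=np.array(proj(n,(*c,z0)));b=np.array(proj(n,(*c,z1)));return a,b
E
python3 - <<'E'
from edge import *
p,d=load("f","side")
p=cv2.GaussianBlur(p,(1,5),0)
c=(556.1,-51.0)
a,b=axis_line("side",c,0,300)
def ax(row): return a[0]+(b[0]-a[0])*(row-a[1])/(b[1]-a[1])
for rng in (range(189,199),range(238,248,2),range(226,238,2)):
    o=[]
    for r in rng:
        l,rr=edges(p,r,int(round(ax(r))),28); o.append(((l+rr)/2-ax(r),rr-l)); print(r,round(l,1),round(rr,1),round(o[-1][0],2),round(rr-l,1))
    print(np.median(o,0))
E
```

```text
189 271.6 299.8 0.8 28.2
190 271.6 299.7 0.73 28.1
191 271.6 299.6 0.7 28.0
192 271.6 299.6 0.7 28.0
193 271.6 299.6 0.71 27.9
194 271.7 299.6 0.75 27.9
195 271.7 299.6 0.78 27.9
196 271.7 299.6 0.74 27.9
197 271.4 299.5 0.58 28.1
198 270.8 299.4 0.23 28.7
[ 0.72398519 27.97395031]
238 265.3 304.8 0.25 39.6
240 264.8 305.3 0.27 40.5
242 264.2 305.7 0.16 41.4
244 263.9 306.2 0.26 42.2
246 263.9 306.4 0.34 42.5
[ 0.25729359 41.41944753]
226 264.7 304.9 -0.03 40.3
228 264.3 304.6 -0.35 40.3
230 264.2 304.2 -0.6 40.0
232 263.8 304.0 -0.92 40.2
234 263.9 303.9 -0.92 39.9
236 265.5 304.2 0.02 38.7
[-0.47281718 40.09831502]
```

```bash
python3 - <<'E'
from mv import *
shift((554.8,-51.2,262),-25)
E
```

```text
pos [556.1 -50.2 321.5] toolx -24.84 tilt 0.01 F [ 0.5 -0.7 -1.2] T [-0.01 -0.   -0.03] j [-0.3   0.38  1.36  0.    1.4   1.7 ] g 0.174 t 12.35
shift [-0.8  1.4 59.5] yaw 0.2
```

Request:
{"method": "move_arm", "body": {"series": [[[-0.8, 1.4, 15], 0, 0], [[-0.8, 1.4, 35], 0, 0], [[-0.8, 1.4, 50], 0, 0], [[-0.8, 1.4, 57], 0, 0], [[-0.8, 1.4, 57], 0, 0], [[-0.8, 1.4, 57], 0, 0]]}}

```text
time_s: 13.1
eef_pos: [555.2, -52.2, 265.0]
ee_rot: [0.0, 0.976, -0.216, 0.001]
force: [-0.3, 0.1, -1.1]
grip_width: 0.174
```

```bash
python3 - <<'E'
from edge import *
grab("g")
shift((554.8,-51.2,255),-25)
ps=load("g","side")[0]
cv2.imwrite("pics/g.png",cv2.resize(ps[180:260,240:330],None,fx=7,fy=7,interpolation=cv2.INTER_CUBIC)[:,:,::-1])
p=cv2.GaussianBlur(ps,(1,5),0)
c=(556.1,-51.0)
a,b=axis_line("side",c,0,300)
def ax(row): return a[0]+(b[0]-a[0])*(row-a[1])/(b[1]-a[1])
for rng in (range(205,217),range(238,248,2)):
    o=[]
    for r in rng:
        l,rr=edges(p,r,int(round(ax(r))),28); o.append(((l+rr)/2-ax(r),rr-l)); print(r,round(l,1),round(rr,1),round(o[-1][0],2),round(rr-l,1))
E
```

```text
pos [555.2 -52.2 265. ] toolx -24.95 tilt 0.06 F [ 0.6 -0.5 -2.1] T [ 0.    0.08 -0.01] j [-0.3   0.42  1.46  0.    1.27  1.7 ] g 0.179 t 13.2
shift [-0.8 -0.8 10. ] yaw 0.0
205 271.9 299.2 0.69 27.4
206 271.8 299.2 0.67 27.4
207 271.8 299.2 0.66 27.4
208 271.9 299.2 0.67 27.3
209 271.8 299.2 0.68 27.4
210 271.6 299.3 0.63 27.7
211 271.0 299.6 0.47 28.6
212 270.2 300.2 0.34 30.0
213 269.4 301.0 0.34 31.6
214 268.6 301.7 0.35 33.1
215 268.3 302.4 0.52 34.1
216 268.2 302.9 0.73 34.7
238 265.2 304.9 0.23 39.6
240 264.8 305.3 0.27 40.5
242 264.3 305.7 0.17 41.4
244 264.0 306.2 0.27 42.2
246 263.9 306.4 0.34 42.6
```

View pics/g.png

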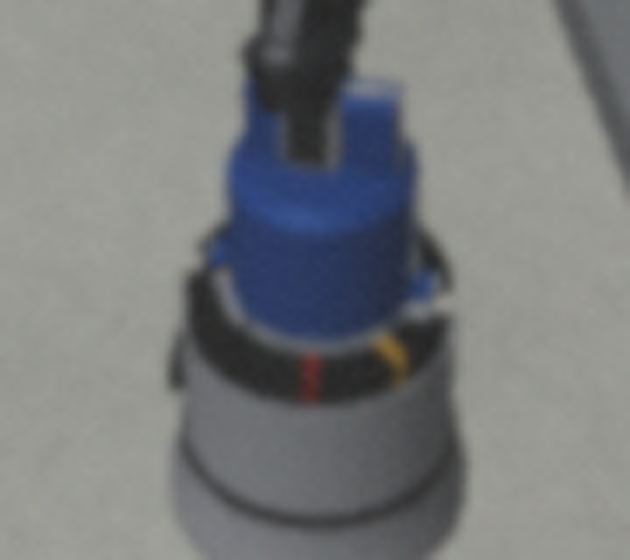

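The lid is nearly centred: lugs at crop (215,250) and (425,285) sit above the gaps, with the white mark at (445,300). About 1 mm off in x. I'll shift and lower slowly.

Request:
{"method": "move_arm", "body": {"series": [[[-1.2, -0.2, 2], 0, 0], [[-1.2, -0.2, 4], 0, 0], [[-1.2, -0.2, 6], 0, 0], [[-1.2, -0.2, 8], 0, 0], [[-1.2, -0.2, 9.5], 0, 0], [[-1.2, -0.2, 10.5], 0, 0], [[-1.2, -0.2, 10.5], 0, 0]]}}

```text
time_s: 14.08
eef_pos: [554.3, -51.1, 255.1]
ee_rot: [-0.0, 0.976, -0.216, 0.001]
force: [0.1, 3.0, 0.1]
grip_width: 0.176
```

```bash
python3 - <<'E'
from mv import *
shift((554.2,-51.5,245),-25)
E
```

```text
pos [554.3 -51.1 255.1] toolx -24.94 tilt 0.14 F [0.1 3.  0.1] T [ 0.6  -0.16 -0.01] j [-0.3   0.42  1.47  0.    1.24  1.7 ] g 0.176 t 14.07
shift [ 0.1  0.5 10.1] yaw 0.1
```

The rim is inside the opening (113.7 mm) with a 3 N push toward +y. I'll give way about 0.8 mm and continue.

Request:
{"method": "move_arm", "body": {"series": [[[-0.3, -0.8, 0], 0, 0], [[-0.3, -0.8, 1.5], 0, 0], [[-0.3, -0.8, 3], 0, 0], [[-0.3, -0.8, 4.5], 0, 0], [[-0.3, -0.8, 6], 0, 0], [[-0.3, -0.8, 6], 0, 0]]}}

```text
time_s: 14.82
eef_pos: [554.0, -50.6, 247.7]
ee_rot: [-0.0, 0.976, -0.216, -0.0]
force: [0.6, 1.4, -2.7]
grip_width: 0.178
```

```bash
python3 - <<'E'
from mv import *
shift((554.2,-51.5,241.4),-25)
E
```

```text
pos [554.  -50.6 247.7] toolx -24.96 tilt 0.02 F [ 0.6  1.4 -2.7] T [ 0.42 -0.16 -0.01] j [-0.3   0.43  1.48  0.    1.23  1.7 ] g 0.178 t 14.82
shift [0.5 0.7 6.3] yaw 0.0
```

Request:
{"method": "move_arm", "body": {"series": [[[-0.2, -0.4, 1], 0, 0], [[-0.2, -0.4, 2.5], 0, 0], [[-0.2, -0.4, 4], 0, 0], [[-0.2, -0.4, 5], 0, 0], [[-0.2, -0.4, 6], 0, 0], [[-0.2, -0.4, 6], 0, 0]]}}

```text
time_s: 15.58
eef_pos: [554.0, -50.2, 241.8]
ee_rot: [0.0, 0.976, -0.216, -0.0]
force: [-0.7, 1.0, -1.3]
grip_width: 0.174
```

```bash
python3 - <<'E'
from mv import *
shift((554.2,-51.5,241.4),-25)
E
```

```text
pos [554.  -50.2 241.8] toolx -24.95 tilt 0.02 F [-0.7  1.  -1.3] T [0.   0.03 0.02] j [-0.3   0.43  1.49 -0.    1.22  1.71] g 0.174 t 15.57
shift [0.7 1.1 0.4] yaw 0.0
```

Seated: the rim is about 0.4 mm above the deck with low forces. I'll start the twist, shifting the TCP so the lid's axis stays put.

Request:
{"method": "move_arm", "body": {"series": [[[0.05, -0.1, 0], 4, 0], [[0.1, -0.25, 0], 8, 0], [[0.2, -0.4, 0], 12, 0], [[0.25, -0.5, 0], 16, 0], [[0.3, -0.65, 0], 20, 0], [[0.3, -0.65, 0], 20, 0]]}}

```text
time_s: 16.32
eef_pos: [554.8, -49.3, 242.0]
ee_rot: [-0.001, 0.924, -0.382, 0.0]
force: [0.7, 3.8, -0.9]
grip_width: 0.175
```

```bash
python3 - <<'E'
from mv import *
shift((555.1,-49.2,241.4),-65)
E
```

```text
pos [554.8 -49.3 242. ] toolx -44.9 tilt 0.07 F [ 0.7  3.8 -0.9] T [ 0.85 -0.3   0.15] j [-0.3   0.44  1.49  0.    1.22  2.05] g 0.175 t 16.32
shift [ 0.2 -0.3  0.6] yaw 20.1
```

Request:
{"method": "move_arm", "body": {"series": [[[-0.1, -0.2, 0], 5, 0], [[-0.1, -0.3, 0], 9, 0], [[-0.2, -0.5, 0], 13, 0], [[-0.2, -0.6, 0], 16, 0], [[-0.2, -0.6, 0], 18, 0], [[-0.2, -0.6, 0], 18, 0]]}}

```text
time_s: 17.08
eef_pos: [555.2, -48.7, 242.1]
ee_rot: [-0.001, 0.853, -0.522, 0.0]
force: [2.9, 4.1, -1.8]
grip_width: 0.173
```

```bash
python3 - <<'E'
from edge import *
grab("k")
shift((555.1,-49.2,241.4),-65)
ps=load("k","side")[0];pt=load("k","top")[0]
a=cv2.resize(ps[190:260,245:325],None,fx=7,fy=7,interpolation=cv2.INTER_CUBIC)
cv2.imwrite("pics/k.png",a[:,:,::-1])
cv2.imwrite("pics/kt.png",cv2.resize(pt[150:250,240:360],None,fx=5,fy=5,interpolation=cv2.INTER_CUBIC)[:,:,::-1])
E
```

```text
pos [555.2 -48.7 242. ] toolx -62.85 tilt 0.1 F [ 3.1  4.5 -1.3] T [ 1.04 -0.65  0.11] j [-0.3   0.44  1.49  0.    1.22  2.37] g 0.179 t 17.18
shift [0.4 0.3 0.6] yaw 2.2
```

View pics/k.png

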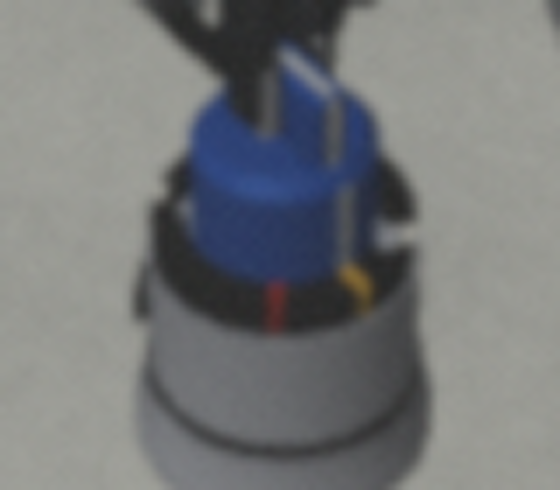

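View pics/kt.png

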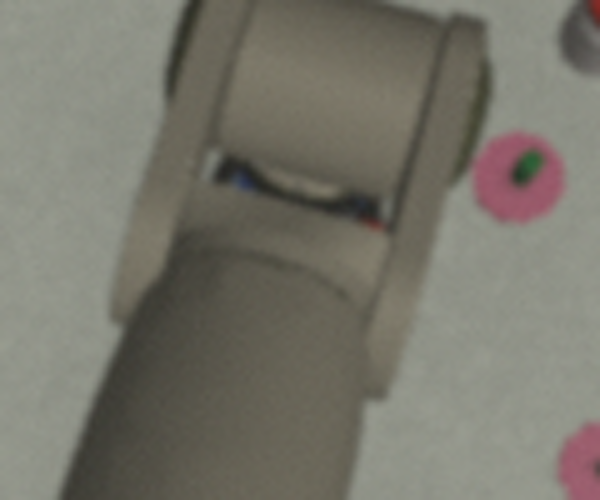

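The lid's white stripe at crop (345,220) runs down to the yellow mark at (352,275), so it is nearly there. Another 2°, easing the side load.

Request:
{"method": "move_arm", "body": {"series": [[[-0.2, -0.4, 0], 1, 0], [[-0.3, -0.8, 0], 2, 0], [[-0.3, -0.8, 0], 2, 0], [[-0.3, -0.8, 0], 2, 0]]}}

```text
time_s: 17.68
eef_pos: [555.5, -48.5, 242.0]
ee_rot: [-0.0, 0.844, -0.537, 0.0]
force: [1.9, 3.7, -0.2]
grip_width: 0.179
```

```bash
python3 - <<'E'
from edge import *
from meas import comps
grab("m")
shift((555.1,-49.2,241.4),-65)
p,d=load("m","side"); hsv=cv2.cvtColor(p,cv2.COLOR_RGB2HSV).astype(int);H,S,V=hsv[...,0],hsv[...,1],hsv[...,2]
cv2.imwrite("pics/m.png",cv2.resize(p[190:260,245:325],None,fx=7,fy=7,interpolation=cv2.INTER_CUBIC)[:,:,::-1])
vv,uu=np.mgrid[:420,:560]; c0=proj("side",(556,-51,116)); near=np.hypot(uu-c0[0],vv-c0[1])<24
print("yellow",comps((H>12)&(H<30)&(S>100)&near,S)); print("red",comps(((H<8)|(H>170))&(S>90)&near,S))
# stripe: least saturated columns in cap rows
for r in (215,218,221,224,226):
    seg=S[r,286:299].astype(float); w=np.clip(np.median(S[r,276:288])-seg,0,None); w[w<0.4*w.max()]=0
    i=int(w.argmax()); sl=slice(max(0,i-2),i+3); print(r,round(286+(np.arange(13)[sl]*w[sl]).sum()/w[sl].sum(),2),seg.astype(int))
for C in((556.8,-51.5),(556.2,-51.5)):
  for th in(-60,-63,-65,-67,-70):
    e=np.array([np.cos(np.radians(th)),np.sin(np.radians(th))])
    print(C,th,"stripe z150/120",*[np.round(proj("side",(C[0]+37*e[0],C[1]+37*e[1],z)),1) for z in(150,120)],"mark",np.round(proj("side",(C[0]+47*e[0],C[1]+47*e[1],116)),1))
E
```

```text
pos [555.5 -48.5 242. ] toolx -64.95 tilt 0.02 F [ 1.6  4.  -1.6] T [ 0.96 -0.52  0.15] j [-0.3   0.44  1.49  0.    1.22  2.41] g 0.174 t 17.77
shift [0.5 0.7 0.6] yaw 0.1
yellow [(295.6992974238876, 229.98266978922717, 17)]
red [(283.8779402415766, 232.96376350921807, 14)]
215 297.24 [159 156 150 153 153 147 150 137 136 134 128 106  94]
218 293.97 [153 153 155 145 138 125  97  47  26  63  95  85  75]
221 293.54 [135 130 127 125 123 107  66  20  12  57  89  88  56]
224 293.53 [132 133 134 123 123 108  63  17  18  54  90  70  41]
226 297.17 [135 135 129 124 126 112  65  17  12  37  61  33  10]
(556.8, -51.5) -60 stripe z150/120 [294.3 218.2] [294.2 226.2] mark [296.6 229.2]
(556.8, -51.5) -63 stripe z150/120 [293.8 218.5] [293.6 226.5] mark [295.9 229.6]
(556.8, -51.5) -65 stripe z150/120 [293.4 218.7] [293.2 226.7] mark [295.5 229.9]
(556.8, -51.5) -67 stripe z150/120 [293.  218.9] [292.9 226.9] mark [295.  230.1]
(556.8, -51.5) -70 stripe z150/120 [292.4 219.2] [292.3 227.2] mark [294.2 230.5]
(556.2, -51.5) -60 stripe z150/120 [294.1 218.2] [293.9 226.2] mark [296.4 229.2]
(556.2, -51.5) -63 stripe z150/120 [293.5 218.6] [293.4 226.6] mark [295.7 229.6]
(556.2, -51.5) -65 stripe z150/120 [293.2 218.8] [293.  226.8] mark [295.2 229.9]
(556.2, -51.5) -67 stripe z150/120 [292.8 218.9] [292.6 227. ] mark [294.7 230.1]
(556.2, -51.5) -70 stripe z150/120 [292.2 219.2] [292.  227.2] mark [294.  230.5]
```

View pics/m.png

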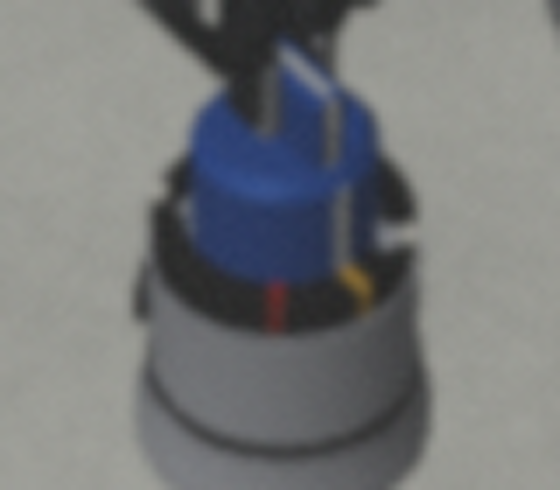

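The stripe reads about -64° and the yellow mark about -64°, so they agree within a degree or two. I'll lower the last half millimetre to rest on the deck and hold.

Request:
{"method": "move_arm", "body": {"series": [[[0, -0.3, 0.4], 0, 0], [[0, -0.3, 0.8], 0, 0], [[0, -0.3, 0.8], 0, 0], [[0, -0.3, 0.8], 0, 0], [[0, -0.3, 0.8], 0, 0]]}}

```text
time_s: 18.4
eef_pos: [555.8, -48.5, 241.5]
ee_rot: [-0.0, 0.844, -0.537, 0.0]
force: [1.0, 3.2, 5.1]
grip_width: 0.172
```

```bash
python3 - <<'E'
from mv import *
shift((555.1,-49.2,241.4),-65)
grab("n")
ps=load("n","side")[0]; cv2.imwrite("pics/n.png",cv2.resize(ps,None,fx=1.4,fy=1.4)[:,:,::-1])
E
```

```text
pos [555.8 -48.5 241.5] toolx -64.95 tilt 0.04 F [1.  3.2 5.1] T [ 0.66 -0.07  0.12] j [-0.3   0.44  1.49 -0.    1.22  2.41] g 0.172 t 18.4
shift [0.3 0.9 0.1] yaw 0.0
```

View pics/n.png

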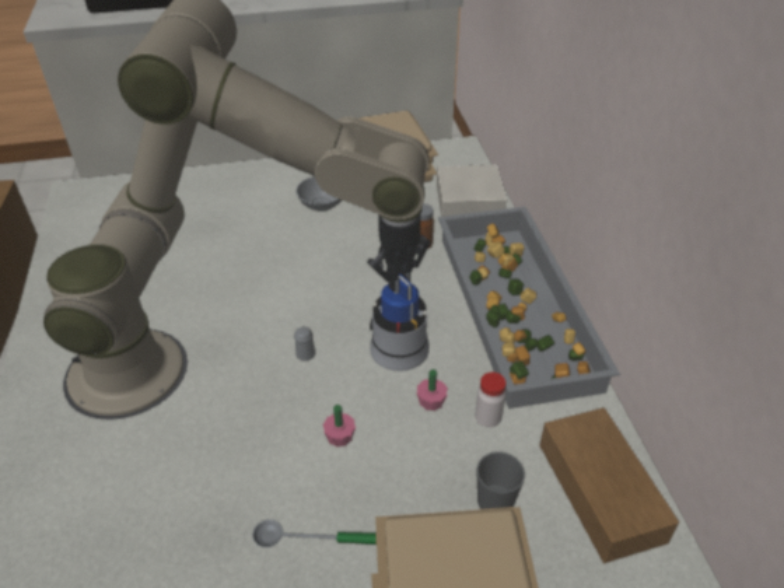

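The lid is seated on the deck (contact about 5 N, spring torque about 0.12 N m), gripped at the mark at (400,300). The bystanders stand where they were. Handing in.

```bash
python3 -c "
from rig import ctrl
print(ctrl.finish_job())"
```

```text
the job is handed in; nothing more can be done
None
```

I set the steel plug fully home in the well. Then I put the blue lid on through the collar gaps and turned it 40° clockwise to the yellow mark. I handed in at 18.5 s with the lid still gripped and held there.

**Plug:** the cone top read about 100 mm, level with the deck, and the stem top about 152 mm, as it should.

**Lid:** the rim was within about 0.1 mm of fully seated, with about 5 N of contact. The lid stripe and the yellow mark both lay at about -64° in the side view. The spring pushed back with 0.11–0.15 N m, a little under the 0.17 given for the yellow mark. I never turned it past the yellow mark, so it stayed well short of the click at 54°.

**Checks that disagreed:** the two cameras put the grinder centre about 4 mm apart in y. I settled it by feel during insertion, which left a side load of 3–4 N on the lid. The top camera was blocked by the arm at the end, so the final angle rests on the side view and the arm's own pose.

The bystanders and the pink plugs looked unmoved in the last picture, except the sauce bottle, which was hidden behind the arm. Nothing came near it.

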